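# Set the stroke of the bench press to 7 and press it

## Task

On the desk stands a small bench press for jewellery blanks. Turn its round fluted metal scale sleeve until the white line points at 7, clicked into place, and let go of it; only then push the plunger head at the back of the press gently all the way down to its stop and let it spring up again. Leave the other things on the desk where they are.

Things in the scene. Friction and masses are not known exactly. Their poses are not given: they have to be found in the camera images.
- press: the grey bench press, fixed to the desk; base plate 276 x 112 mm, 14 mm thick. Origin: centre of its underside, on the desk. Its x axis runs along its length from the dial to the plunger. The dial's upright axis is at x = -65 mm, y = 0, the plunger's at x = +70 mm, y = 0. A frame 72 mm high and 60 mm wide, x = 48 to 132 mm, carries the plunger.
- dial_plate (a point): centre of the top of the fixed round black dial plate, 140 mm across, 30 mm above the desk, same axes as the press. White numerals 0 to 9 stand on it at 30 degree steps, growing clockwise seen from above: numeral v lies in direction 135 - 30 v degrees, counter-clockwise from the press's x axis (4 and 5 are nearest the plunger; the gap is on the far side from it).
- dial (a joint): turn of the scale sleeve, rad: 0 at numeral 0, growing clockwise seen from above by 0.5236 a numeral to 4.712 at numeral 9, with stops just outside. A sprung detent holds it at each numeral (about 0.15 N m to leave it) and draws it to the nearest one when let go.
- sleeve: the sleeve's dark fluted metal barrel, the part to grip: 52 mm in diameter, 46 mm high. Origin: on its axis at its lower end, 42 mm above the desk. Below it is a skirt 68 mm in diameter, 30 to 42 mm above the desk, that turns with it. A white line from the middle of its top to one edge, and on the skirt, points at the set numeral; it lies 135 degrees counter-clockwise from the body's x axis.
- plunger (a joint): how far the plunger is pressed, m: 0 up, 0.011 at its hard stop. A spring pushes back with about 4 N at the top and 9 N at the stop.
- plunger_head: the plunger's black mushroom head, 40 mm in diameter, 12 mm high, stays level. Origin: centre of its underside, 88 mm above the desk when up.
- plunger_top (a point): centre of the flat top of the plunger head, 30 mm across, 100 mm above the desk when up
- bench_block: loose square steel bench block 60 x 60 x 15 mm, beside the press: leave it. Origin under its centre.
- tape_roll: loose roll of tape lying flat, 96 mm across, 25 mm high, beside the press: leave it. Origin under its centre.
- glue_tube: loose glue tube lying flat, 98 mm long along its y, 27 mm wide, 19 mm high: leave it. Origin under its middle.
- pliers: loose red-handled pliers, 139 mm long along x, 12 mm high: leave them. Origin under their middle.

How it is judged:
By the outcome, as a careful person would: the job done as asked, in the order asked, and still so for the second after the job is handed in, with the robot touching nothing.
It also fails if it takes over 67 s, if anything falls off the work surface, if the arm or the gripper's body presses on something with over 40 N, if the wrist force passes 120 N, or if a joint passes its speed limit or range.

## Robot

A 6-joint arm with a two-finger parallel gripper is mounted at the origin on a cart in front of the work surface, level with it; the furniture and walls round the work are solid. World frame = base frame: x ahead of the robot, y to its left, z up, the work surface at z = 0. Lengths are in mm, angles in rad, forces in N, time in s.
With the tool pointing down it reaches from about 275 to 1000 mm from the base axis. Payload 8.4 kg.
Tool frame: the origin (TCP) lies at the very end of the fingers, on their centre line; the grasp point (between the pads) lies 19 mm behind it; z points along the fingers, y is the direction in which the jaws open and shut (so a half turn about z gives the same grasp; the last joint's range is limited). The gripper opens to 85 mm and grips with 20 to 120 N. Pads are 22 mm wide; open, the fingers measure 114 mm over their backs; the gripper's body (76 mm by 85 mm) begins 54 mm behind the grasp point. The pads swing forward as they close: fully open they stand 13 mm farther back than shut.
Start: joints at [-0.002, 0.353, 1.633, -0, 1.155, -0.002], TCP at [625.002, -0, 231.281] pointing down, gripper open.
Joint ranges: [-2.63, 2.63], [-0.92, 2.1], [0.06, 2.66], [-1.3, 4.44], [0, 2.69], [-3.02, 3.02]. Speed limits (rad/s): [2.22, 2.22, 2.79, 3.14, 3.14, 3.14].

## Interface

Orientations are given as [roll, pitch, yaw] about the fixed x, y, z axes, in that order (R = Rz(yaw) Ry(pitch) Rx(roll)).
In Python, from rig import r gives the robot as it stands.
- The arm moves only by the tool move_arm, never from a script. Its argument "increments" is a list of rows, each an object of numbers: "tx", "ty", "tz": the shift along the tool's x, y, z in cm; "rx", "ry", "rz": the turn, a rotation vector about the tool's x, y, z in degrees; "gripper": the gripper's target within -1 to 1 (fully open at 1, half-way at 0, shut at -1). A call has 1 to 12 rows; each row shifts and turns the commanded pose from where the row before left it, along the tool's axes as they then stand; what a row does not reach is not made up. A row lasts 1/10 s, in which the tool goes at most 50 mm and 8.59 degrees, less where a joint would pass 70% of its speed; a pose out of reach is approached as far as the arm can. A call is refused whole if a number of a shift passes 5 or a number of a turn 8.59, either way. A call with a gripper value outside its range is refused whole. The fingers move at their own pace and stop on an object; "squeeze" is the grip in N (left out, the last holds). Time passes only in rows, so rows that do not move let the fingers close. It gives the time, the measured TCP pose, the force and the opening at its end, in the units of the state.
- r.sense(): the state, without advancing time (a new reading comes with each control period).
- r.grab_frame(name): name is "scene" or "side" or "wrist"; returns (picture, depth): 420x560x3 uint8, red, green, blue; 420x560 float32, mm along the optical axis (not along the pixel's ray), 0 where there is no reading.
- r.camera_model(name): a dict with "fx", "fy", "cx", "cy" (pixels), "R" (3x3) and "t" (3): a world point X has camera coordinates R X + t; the wrist camera has in their place "hand_eye" (4x4, takes a point from camera to tool coordinates, whose origin is the TCP and whose axes are the flange's). Camera axes: x right, y down, z forward; pixel columns grow to the right and rows downward; lengths in mm; the calibration is good to about 2 mm. A picture is of the moment at which its call begins: read the wrist's pose just before it. camera_model takes no time and is no camera call.
- r.sign_off(): hands the job in, once; it reports no verdict.
Trained networks look in the newest picture that a camera, given by its name, has taken for a name from the list of things; names that differ only in an ending like _2 or _b are one class to them, and where a whole thing is asked for, a point or a joint stands for the part that bears it (a point fixed in the world has none). Each returns a list of dicts, best first, with "confidence" (0 to 1); they miss things now and then, are a little off and sometimes report something else, mostly with a low value. They report only what shows in the picture. A call takes as long as a camera call.
- r.cut_out(query, camera): "mask" (420x560 bool, what is visible of it) and "bbox" ([left, top, right, bottom] in pixels, round what is visible of it).
- r.place_of(query, camera): "location" ([row, column] in pixels: a listed point, or the origin of a listed thing).
The state is a dict: "clock": time; "qpos": joint angles; "qvel": joint speeds; "joint_efforts": joint torques, N m; "eef_pos": TCP position; "tcp_rot": TCP orientation; "contact_force": force on the tool from outside, world axes, zero at the start; "wrist_torque": the same for the moment, N m; "opening": opening from 0.0 (shut) to 1.0 (fully open).
Only numpy, scipy, OpenCV 4.12 (cv2) and the standard library are available. Lean on these libraries where they do the work, as an engineer would, in place of code of your own. Each camera call takes 0.05 s, during which the arm holds its last target. There are 200 camera calls.

## Working session

There is one attempt and no reset: what is moved stays moved. The work goes in short steps, Python scripts to look and compute and a tool call to move; the robot and the scene stay as the last step left them, time stands still between calls to the robot, and variables do not carry over. Pictures are saved under pics/ and viewed, about 8 in all and at most 12, crops included, and the job is handed in when it is done.

Besides the shell and the picture viewer there is one more tool, called as name(argument=value, ...) on one line, values as JSON. move_arm: Moves the arm, as the interface text tells. Its arguments: {"type":"object","properties":{"increments":{"type":"array","items":{"type":"object","properties":{"tx":{"type":"number"},"ty":{"type":"number"},"tz":{"type":"number"},"rx":{"type":"number"},"ry":{"type":"number"},"rz":{"type":"number"},"gripper":{"type":"number"}}}},"squeeze":{"type":"number"}},"required":["increments"]}

```bash
mkdir -p pics; cat > h.py <<'E'
import numpy as np, cv2
from rig import r
def ray(cam,row,col,z):
    m=r.camera_model(cam); R=np.array(m["R"]);t=np.array(m["t"])
    d=R.T@np.array([(col-m["cx"])/m["fx"],(row-m["cy"])/m["fy"],1]); c=-R.T@t
    return c+d*(z-c[2])/d[2]
def proj(cam,X):
    m=r.camera_model(cam); p=np.array(m["R"])@np.array(X,float)+np.array(m["t"])
    return m["fx"]*p[0]/p[2]+m["cx"], m["fy"]*p[1]/p[2]+m["cy"]
E
python3 - <<'E'
from h import *
ims=[]
H={"dial_plate":30,"sleeve":42,"plunger_top":100,"plunger_head":88,"press":0,"bench_block":0,"tape_roll":0,"glue_tube":0,"pliers":0}
for c in("scene","side"):
    im,d=r.grab_frame(c); cv2.imwrite(f"pics/{c}.png",cv2.resize(im[:,:,::-1],(800,600)))
    for q,z in H.items():
        for o in r.place_of(q,c)[:1]:
            print(c,q,np.round(o["location"]),round(o["confidence"],2),np.round(ray(c,*o["location"],z),1))
print(r.sense())
E
```

```text
scene dial_plate [268. 229.] 0.96 [504.6  22.2  30. ]
scene sleeve [261. 233.] 0.57 [518.9  22.3  42. ]
scene plunger_top [204. 247.] 0.55 [639.4  76.5 100. ]
scene plunger_head [204. 248.] 0.45 [649.7  82.7  88. ]
scene press [253. 241.] 0.56 [577.8  48.6   0. ]
scene bench_block [239. 204.] 0.88 [560.9 154.9   0. ]
scene tape_roll [249. 293.] 0.71 [662.8 -42.1   0. ]
scene glue_tube [256. 381.] 0.76 [ 765.  -225.4   -0. ]
scene pliers [210. 297.] 0.68 [784.2  29.3   0. ]
side dial_plate [236. 212.] 0.98 [501.6  25.4  30. ]
side sleeve [232. 215.] 0.6 [506.2  17.5  42. ]
side plunger_top [180. 258.] 0.49 [638.6  72.3 100. ]
side plunger_head [184. 260.] 0.53 [643.1  77.   88. ]
side press [236. 239.] 0.62 [570.6  44.4   0. ]
side bench_block [216. 211.] 0.54 [562.4 163.7   0. ]
side tape_roll [243. 295.] 0.95 [650.4 -45.7   0. ]
side glue_tube [264. 400.] 0.61 [ 763.8 -221.7    0. ]
side pliers [213. 321.] 0.63 [776.3  33.5   0. ]
{'clock': 1.0, 'qpos': array([-2.39459139e-03,  3.53022800e-01,  1.63339060e+00, -3.92475067e-05,
        1.15520043e+00, -2.40874269e-03]), 'qvel': array([-0.00067594,  0.00031554,  0.00024525, -0.00032599,  0.0018702 ,
        0.00038973]), 'joint_efforts': array([ 1.70836163e-03, -6.05172586e+01, -3.42439449e+01,  6.51097412e-05,
        1.21968576e-03,  1.55939637e-05]), 'eef_pos': array([ 6.25006296e+02, -8.93848041e-03,  2.31270746e+02]), 'tcp_rot': array([-3.14157139e+00,  3.58551510e-05,  1.57082632e+00]), 'contact_force': array([0.13590849, 0.07612977, 0.6743268 ]), 'wrist_torque': array([ 0.02258237, -0.0502283 , -0.01872558]), 'opening': 1.0023159571085458}
```

View pics/scene.png

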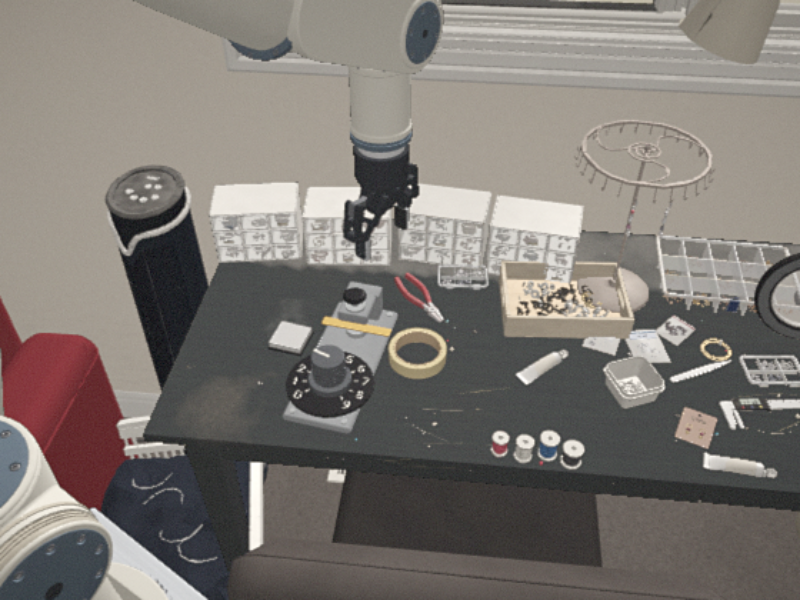

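View pics/side.png

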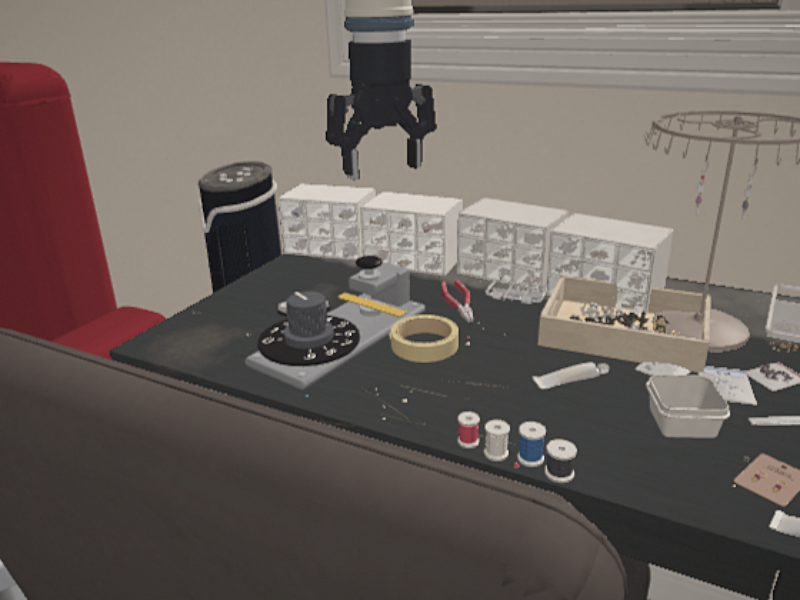

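The press sits at the left of the desk, with the dial at about (330,385) and the plunger at about (354,298) in the scene picture. A yellow strip lies across the base between them. I'll move above the dial for a wrist look.

move_arm(increments=[{"tx": 0.6,"ty": -3,"tz": -1,"gripper": 1},{"tx": 0.6,"ty": -3,"tz": -1},{"tx": 0.6,"ty": -3,"tz": -1},{"tx": 0.6,"ty": -3,"tz": -1},{},{},{}])

```text
invalid input
```

```bash
cat >> h.py <<'E'
from scipy.spatial.transform import Rotation as Ro
def wcam():
    s=r.sense(); T=np.eye(4);T[:3,:3]=Ro.from_euler("xyz",s["tcp_rot"]).as_matrix();T[:3,3]=s["eef_pos"]
    return T@np.array(r.camera_model("wrist")["hand_eye"])
def wray(W,row,col,z):
    m=r.camera_model("wrist")
    d=W[:3,:3]@np.array([(col-m["cx"])/m["fx"],(row-m["cy"])/m["fy"],1]);c=W[:3,3]
    return c+d*(z-c[2])/d[2]
def wproj(W,X):
    m=r.camera_model("wrist"); p=W[:3,:3].T@(np.array(X,float)-W[:3,3])
    return m["fx"]*p[0]/p[2]+m["cx"], m["fy"]*p[1]/p[2]+m["cy"]
E
python3 - <<'E'
from h import *
W=wcam(); im,d=r.grab_frame("wrist"); cv2.imwrite("pics/w1.png",cv2.resize(im[:,:,::-1],(800,600)))
np.savez("w1.npz",im=im,d=d,W=W)
print(np.round(W,2), r.sense()["eef_pos"],r.sense()["clock"])
for q,z in {"dial_plate":30,"sleeve":42,"plunger_top":100,"plunger_head":88,"press":0}.items():
    for o in r.place_of(q,"wrist")[:1]:
        print(q,np.round(o["location"]),round(o["confidence"],2),np.round(wray(W,*o["location"],z),1))
E
```

```text
[[ 1.0000e+00 -0.0000e+00  0.0000e+00  6.2485e+02]
 [ 0.0000e+00 -9.5000e-01 -3.1000e-01  8.0500e+01]
 [ 0.0000e+00  3.1000e-01 -9.5000e-01  3.7431e+02]
 [ 0.0000e+00  0.0000e+00  0.0000e+00  1.0000e+00]] [6.24993215e+02 3.20113434e-03 2.31271833e+02] 1.05
dial_plate [155. 144.] 0.97 [508.5  21.7  30. ]
sleeve [159. 144.] 0.62 [511.9  20.5  42. ]
plunger_top [101. 287.] 0.68 [635.5  71.5 100. ]
plunger_head [102. 289.] 0.62 [637.6  70.8  88. ]
press [126. 214.] 0.76 [569.5  45.1   0. ]
```

View pics/w1.png

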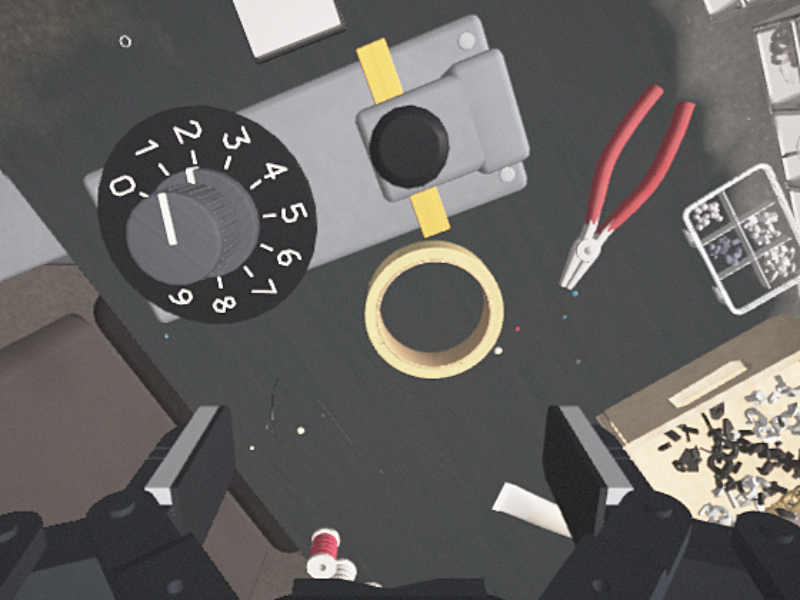

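The move was refused, probably because of the empty rows. The wrist picture shows the white line at numeral 2, with its skirt mark at about (190,175), so the dial has to turn 150° clockwise. The plunger is at about (410,145). Now I'll move over the dial for a precise centre.

move_arm(increments=[{"tx": 1,"ty": -3,"tz": 0,"gripper": 1},{"tx": 1,"ty": -3,"tz": 0,"gripper": 1},{"tx": 1,"ty": -3,"tz": 0,"gripper": 1},{"tx": 1,"ty": -2.8,"tz": 0,"gripper": 1},{"tx": 0,"ty": 0,"tz": 0,"gripper": 1},{"tx": 0,"ty": 0,"tz": 0,"gripper": 1}])

```text
invalid input
```

```bash
cat > look.py <<'E'
from h import *
import sys
W=wcam(); im,d=r.grab_frame("wrist"); cv2.imwrite("pics/%s.png"%sys.argv[1],cv2.resize(im[:,:,::-1],(800,600)))
s=r.sense(); print(s["eef_pos"],s["tcp_rot"],s["qpos"],s["clock"])
for q,z in {"dial_plate":30,"sleeve":42,"plunger_top":100,"plunger_head":88,"press":0}.items():
    for o in r.place_of(q,"wrist")[:1]:
        print(q,np.round(o["location"]),round(o["confidence"],2),np.round(wray(W,*o["location"],z),1))
# depth cloud: sleeve top
m=r.camera_model("wrist"); v,u=np.nonzero(d>0); z=d[v,u]
P=np.c_[(u-m["cx"])/m["fx"]*z,(v-m["cy"])/m["fy"]*z,z]@W[:3,:3].T+W[:3,3]
for lo,hi,c,rad,n in((80,95,(507,22),45,"sleeve top"),(95,110,(636,72),40,"plunger top")):
    k=(P[:,2]>lo)&(P[:,2]<hi)&(np.hypot(*(P[:,:2]-c).T)<rad)
    if k.sum()>20:
        zt=np.median(P[k,2]); k&=abs(P[:,2]-zt)<3
        (cx,cy),R=cv2.minEnclosingCircle(P[k,:2].astype(np.float32)); print(n,k.sum(),zt,cx,cy,R,P[k].mean(0))
E
python3 look.py w2
```

```text
[ 6.24992420e+02 -3.40058518e-03  2.31297685e+02] [ 3.14158961e+00 -3.86463247e-05  1.57074986e+00] [-2.42666720e-03  3.52964078e-01  1.63341338e+00  4.22497338e-05
  1.15521224e+00 -2.39725542e-03] 1.35
dial_plate [154. 143.] 0.84 [507.8  23.2  30. ]
sleeve [156. 140.] 0.92 [509.1  23.4  42. ]
plunger_top [101. 287.] 0.69 [635.6  71.4 100. ]
plunger_head [103. 285.] 0.91 [634.7  69.7  88. ]
press [126. 216.] 0.83 [570.5  45.3   0. ]
sleeve top 3443 88.31177410751809 509.04498291015625 21.989526748657227 25.866674423217773 [509.68124501  22.80887745  88.31347591]
plunger top 2492 100.06804533114533 634.6908569335938 69.90597534179688 19.71417999267578 [634.70989099  70.35503237  99.92945417]
```

View pics/w2.png

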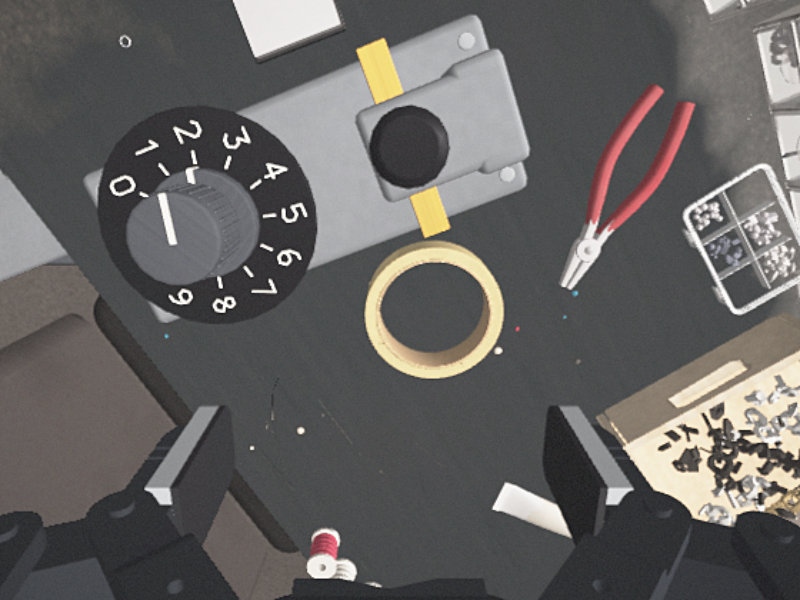

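Same picture as before, since the arm did not move. Depth gives the sleeve axis at (509.0, 22.0) with R 25.9 and the plunger at (634.7, 69.9). They are 134.5 mm apart against 135 expected, and the yaw is 20.9°. Next I'll try full rows, since both moves were refused.

move_arm(increments=[{"tx": 0.4,"ty": -2.8,"tz": 0.0,"rx": 0.0,"ry": 0.0,"rz": 0.0,"gripper": 1.0}], squeeze=60)

```text
clock: 1.7
eef_pos: [599.1, 3.8, 231.3]
tcp_rot: [3.139, 0.0, 1.571]
contact_force: [1.2, 0.8, -0.3]
opening: 1.003
```

move_arm(increments=[{"tx": 0.6,"ty": -3.0,"tz": 0.0,"rx": 0.0,"ry": 0.0,"rz": 0.0,"gripper": 1.0},{"tx": 0.6,"ty": -3.0,"tz": 0.0,"rx": 0.0,"ry": 0.0,"rz": 0.0,"gripper": 1.0},{"tx": 0.6,"ty": -2.8,"tz": 0.0,"rx": 0.0,"ry": 0.0,"rz": 0.0,"gripper": 1.0},{"tx": 0.0,"ty": 0.0,"tz": 2.0,"rx": 0.0,"ry": 0.0,"rz": -8.4,"gripper": 1.0},{"tx": 0.0,"ty": 0.0,"tz": 2.0,"rx": 0.0,"ry": 0.0,"rz": -8.4,"gripper": 1.0},{"tx": 0.0,"ty": 0.0,"tz": 2.0,"rx": 0.0,"ry": 0.0,"rz": -8.4,"gripper": 1.0},{"tx": 0.0,"ty": 0.0,"tz": 2.0,"rx": 0.0,"ry": 0.0,"rz": -8.4,"gripper": 1.0},{"tx": 0.0,"ty": 0.0,"tz": 2.0,"rx": 0.0,"ry": 0.0,"rz": -8.4,"gripper": 1.0},{"tx": 0.0,"ty": 0.0,"tz": 0.0,"rx": 0.0,"ry": 0.0,"rz": -8.4,"gripper": 1.0},{"tx": 0.0,"ty": 0.0,"tz": 0.0,"rx": 0.0,"ry": 0.0,"rz": -8.4,"gripper": 1.0},{"tx": 0.0,"ty": 0.0,"tz": 0.0,"rx": 0.0,"ry": 0.0,"rz": -8.4,"gripper": 1.0},{"tx": 0.0,"ty": 0.0,"tz": 0.0,"rx": 0.0,"ry": 0.0,"rz": -8.4,"gripper": 1.0}])

```text
clock: 2.9
eef_pos: [509.1, 22.0, 131.3]
tcp_rot: [3.142, 0.0, 2.896]
contact_force: [0.5, 0.4, -0.2]
opening: 1.001
```

move_arm(increments=[{"tx": 0.0,"ty": 0.0,"tz": 0.0,"rx": 0.0,"ry": 0.0,"rz": 0.0,"gripper": 1.0},{"tx": 0.0,"ty": 0.0,"tz": 0.0,"rx": 0.0,"ry": 0.0,"rz": 0.0,"gripper": 1.0},{"tx": 0.0,"ty": 0.0,"tz": 0.0,"rx": 0.0,"ry": 0.0,"rz": 0.0,"gripper": 1.0}])

```text
clock: 3.2
eef_pos: [509.1, 22.0, 131.3]
tcp_rot: [3.142, 0.0, 2.887]
contact_force: [-0.2, 0.4, 0.3]
opening: 1.001
```

```bash
python3 look.py w3
```

```text
[509.04027938  21.99349304 131.3494816 ] [3.14154983e+00 1.39241124e-04 2.88760196e+00] [ 4.02345582e-02  3.00925195e-01  1.96793864e+00  7.93733450e-07
  8.72583137e-01 -1.27657159e+00] 3.25
sleeve [218. 275.] 0.91 [509.7  23.8  42. ]
plunger_head [407. 396.] 0.57 [634.1  69.4  88. ]
press [265. 317.] 0.96 [571.  43.   0.]
sleeve top 6592 88.44312896812042 508.61761474609375 21.699514389038086 25.925395965576172 [507.24609801  22.26389554  88.43001718]
plunger top 304 97.67668182851766 622.9061279296875 59.91542053222656 12.50853157043457 [621.00754374  58.7052354   97.53867023]
```

move_arm(increments=[{"tx": 0.0,"ty": 0.0,"tz": 2.0,"rx": 0.0,"ry": 0.0,"rz": 0.0,"gripper": 1.0},{"tx": 0.0,"ty": 0.0,"tz": 2.0,"rx": 0.0,"ry": 0.0,"rz": 0.0,"gripper": 1.0},{"tx": 0.0,"ty": 0.0,"tz": 2.0,"rx": 0.0,"ry": 0.0,"rz": 0.0,"gripper": 1.0},{"tx": 0.0,"ty": 0.0,"tz": 1.9,"rx": 0.0,"ry": 0.0,"rz": 0.0,"gripper": 1.0},{"tx": 0.0,"ty": 0.0,"tz": 0.0,"rx": 0.0,"ry": 0.0,"rz": 0.0,"gripper": 1.0},{"tx": 0.0,"ty": 0.0,"tz": 0.0,"rx": 0.0,"ry": 0.0,"rz": 0.0,"gripper": 1.0}])

```text
clock: 4.1
eef_pos: [508.9, 22.0, 52.4]
tcp_rot: [-3.141, -0.001, 2.89]
contact_force: [-0.4, 0.6, 1.1]
opening: 1.003
```

move_arm(increments=[{"tx": 0.0,"ty": 0.0,"tz": 0.0,"rx": 0.0,"ry": 0.0,"rz": 0.0,"gripper": -1.0},{"tx": 0.0,"ty": 0.0,"tz": 0.0,"rx": 0.0,"ry": 0.0,"rz": 0.0,"gripper": -1.0},{"tx": 0.0,"ty": 0.0,"tz": 0.0,"rx": 0.0,"ry": 0.0,"rz": 0.0,"gripper": -1.0},{"tx": 0.0,"ty": 0.0,"tz": 0.0,"rx": 0.0,"ry": 0.0,"rz": 0.0,"gripper": -1.0},{"tx": 0.0,"ty": 0.0,"tz": 0.0,"rx": 0.0,"ry": 0.0,"rz": 0.0,"gripper": -1.0},{"tx": 0.0,"ty": 0.0,"tz": 0.0,"rx": 0.0,"ry": 0.0,"rz": 0.0,"gripper": -1.0},{"tx": 0.0,"ty": 0.0,"tz": 0.0,"rx": 0.0,"ry": 0.0,"rz": 0.0,"gripper": -1.0},{"tx": 0.0,"ty": 0.0,"tz": 0.0,"rx": 0.0,"ry": 0.0,"rz": 0.0,"gripper": -1.0}], squeeze=50)

```text
clock: 4.9
eef_pos: [509.6, 21.8, 53.5]
tcp_rot: [3.141, 0.002, 2.89]
contact_force: [-1.3, -1.8, 7.5]
opening: 0.596
```

Gripped (about 51 mm), with low forces. Turning the first 60°.

move_arm(increments=[{"tx": 0.0,"ty": 0.0,"tz": 0.0,"rx": 0.0,"ry": 0.0,"rz": 5.0,"gripper": -1.0},{"tx": 0.0,"ty": 0.0,"tz": 0.0,"rx": 0.0,"ry": 0.0,"rz": 5.0,"gripper": -1.0},{"tx": 0.0,"ty": 0.0,"tz": 0.0,"rx": 0.0,"ry": 0.0,"rz": 5.0,"gripper": -1.0},{"tx": 0.0,"ty": 0.0,"tz": 0.0,"rx": 0.0,"ry": 0.0,"rz": 5.0,"gripper": -1.0},{"tx": 0.0,"ty": 0.0,"tz": 0.0,"rx": 0.0,"ry": 0.0,"rz": 5.0,"gripper": -1.0},{"tx": 0.0,"ty": 0.0,"tz": 0.0,"rx": 0.0,"ry": 0.0,"rz": 5.0,"gripper": -1.0},{"tx": 0.0,"ty": 0.0,"tz": 0.0,"rx": 0.0,"ry": 0.0,"rz": 5.0,"gripper": -1.0},{"tx": 0.0,"ty": 0.0,"tz": 0.0,"rx": 0.0,"ry": 0.0,"rz": 5.0,"gripper": -1.0},{"tx": 0.0,"ty": 0.0,"tz": 0.0,"rx": 0.0,"ry": 0.0,"rz": 5.0,"gripper": -1.0},{"tx": 0.0,"ty": 0.0,"tz": 0.0,"rx": 0.0,"ry": 0.0,"rz": 5.0,"gripper": -1.0},{"tx": 0.0,"ty": 0.0,"tz": 0.0,"rx": 0.0,"ry": 0.0,"rz": 5.0,"gripper": -1.0},{"tx": 0.0,"ty": 0.0,"tz": 0.0,"rx": 0.0,"ry": 0.0,"rz": 5.0,"gripper": -1.0}])

```text
clock: 6.1
eef_pos: [509.2, 21.4, 53.4]
tcp_rot: [3.141, 0.001, 1.84]
contact_force: [-3.7, -5.5, 9.9]
opening: 0.595
```

```bash
python3 - <<'E'
from h import *
im,d=r.grab_frame("wrist"); cv2.imwrite("pics/w4.png",cv2.resize(im[:,:,::-1],(640,480)))
s=r.sense();print(s["eef_pos"],s["tcp_rot"],s["contact_force"],s["wrist_torque"],s["qpos"][5])
E
```

```text
[509.17020264  21.36722998  53.43279107] [3.14116151e+00 1.01083680e-03 1.83439700e+00] [-3.69477601 -5.24679653  8.45810999] [-0.75611351  0.49744953  0.06858596] -0.22295274159453682
```

View pics/w4.png

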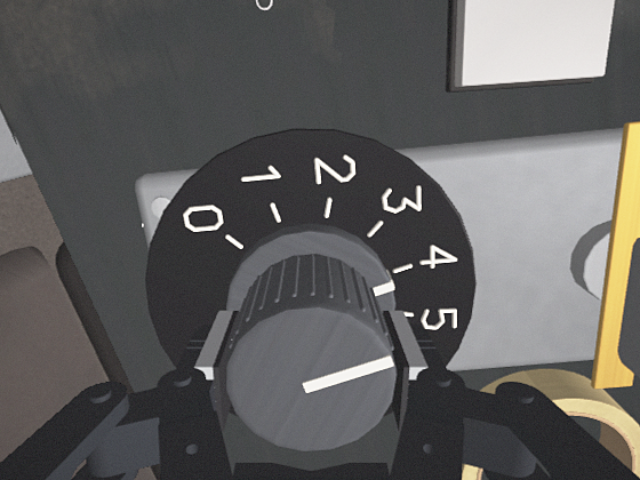

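The line now points at 4 (skirt mark at about (383,290)), so there is no slip. Continuing with the remaining 90°.

move_arm(increments=[{"tx": 0.0,"ty": 0.0,"tz": 0.0,"rx": 0.0,"ry": 0.0,"rz": 5.0,"gripper": -1.0},{"tx": 0.0,"ty": 0.0,"tz": 0.0,"rx": 0.0,"ry": 0.0,"rz": 5.0,"gripper": -1.0},{"tx": 0.0,"ty": 0.0,"tz": 0.0,"rx": 0.0,"ry": 0.0,"rz": 5.0,"gripper": -1.0},{"tx": 0.0,"ty": 0.0,"tz": 0.0,"rx": 0.0,"ry": 0.0,"rz": 5.0,"gripper": -1.0},{"tx": 0.0,"ty": 0.0,"tz": 0.0,"rx": 0.0,"ry": 0.0,"rz": 5.0,"gripper": -1.0},{"tx": 0.0,"ty": 0.0,"tz": 0.0,"rx": 0.0,"ry": 0.0,"rz": 5.0,"gripper": -1.0},{"tx": 0.0,"ty": 0.0,"tz": 0.0,"rx": 0.0,"ry": 0.0,"rz": 5.0,"gripper": -1.0},{"tx": 0.0,"ty": 0.0,"tz": 0.0,"rx": 0.0,"ry": 0.0,"rz": 5.0,"gripper": -1.0},{"tx": 0.0,"ty": 0.0,"tz": 0.0,"rx": 0.0,"ry": 0.0,"rz": 5.0,"gripper": -1.0}])

```text
clock: 7.05
eef_pos: [508.7, 21.4, 53.4]
tcp_rot: [3.141, 0.001, 1.055]
contact_force: [-5.8, -4.2, 12.4]
opening: 0.596
```

move_arm(increments=[{"tx": 0.0,"ty": 0.0,"tz": 0.0,"rx": 0.0,"ry": 0.0,"rz": 5.0,"gripper": -1.0},{"tx": 0.0,"ty": 0.0,"tz": 0.0,"rx": 0.0,"ry": 0.0,"rz": 5.0,"gripper": -1.0},{"tx": 0.0,"ty": 0.0,"tz": 0.0,"rx": 0.0,"ry": 0.0,"rz": 5.0,"gripper": -1.0},{"tx": 0.0,"ty": 0.0,"tz": 0.0,"rx": 0.0,"ry": 0.0,"rz": 5.0,"gripper": -1.0},{"tx": 0.0,"ty": 0.0,"tz": 0.0,"rx": 0.0,"ry": 0.0,"rz": 5.0,"gripper": -1.0},{"tx": 0.0,"ty": 0.0,"tz": 0.0,"rx": 0.0,"ry": 0.0,"rz": 5.0,"gripper": -1.0},{"tx": 0.0,"ty": 0.0,"tz": 0.0,"rx": 0.0,"ry": 0.0,"rz": 5.0,"gripper": -1.0},{"tx": 0.0,"ty": 0.0,"tz": 0.0,"rx": 0.0,"ry": 0.0,"rz": 5.0,"gripper": -1.0},{"tx": 0.0,"ty": 0.0,"tz": 0.0,"rx": 0.0,"ry": 0.0,"rz": 5.0,"gripper": -1.0},{"tx": 0.0,"ty": 0.0,"tz": 0.0,"rx": 0.0,"ry": 0.0,"rz": 0.0,"gripper": -1.0},{"tx": 0.0,"ty": 0.0,"tz": 0.0,"rx": 0.0,"ry": 0.0,"rz": 0.0,"gripper": -1.0}])

```text
clock: 8.15
eef_pos: [508.3, 21.7, 53.4]
tcp_rot: [3.141, 0.001, 0.272]
contact_force: [-5.8, -1.3, 12.6]
opening: 0.598
```

move_arm(increments=[{"tx": 0.0,"ty": 0.0,"tz": 0.0,"rx": 0.0,"ry": 0.0,"rz": 0.0,"gripper": 1.0},{"tx": 0.0,"ty": 0.0,"tz": 0.0,"rx": 0.0,"ry": 0.0,"rz": 0.0,"gripper": 1.0},{"tx": 0.0,"ty": 0.0,"tz": 0.0,"rx": 0.0,"ry": 0.0,"rz": 0.0,"gripper": 1.0},{"tx": 0.0,"ty": 0.0,"tz": 0.0,"rx": 0.0,"ry": 0.0,"rz": 0.0,"gripper": 1.0},{"tx": 0.0,"ty": 0.0,"tz": 0.0,"rx": 0.0,"ry": 0.0,"rz": 0.0,"gripper": 1.0},{"tx": 0.0,"ty": 0.0,"tz": 0.0,"rx": 0.0,"ry": 0.0,"rz": 0.0,"gripper": 1.0},{"tx": 0.0,"ty": 0.0,"tz": 0.0,"rx": 0.0,"ry": 0.0,"rz": 0.0,"gripper": 1.0},{"tx": 0.0,"ty": 0.0,"tz": 0.0,"rx": 0.0,"ry": 0.0,"rz": 0.0,"gripper": 1.0}])

```text
clock: 8.95
eef_pos: [509.0, 22.0, 52.2]
tcp_rot: [-3.142, 0.0, 0.272]
contact_force: [0.0, -0.4, 1.1]
opening: 0.996
```

move_arm(increments=[{"tx": 0.0,"ty": 0.0,"tz": -2.0,"rx": 0.0,"ry": 0.0,"rz": 0.0,"gripper": 1.0},{"tx": 0.0,"ty": 0.0,"tz": -3.0,"rx": 0.0,"ry": 0.0,"rz": 0.0,"gripper": 1.0},{"tx": 0.0,"ty": 0.0,"tz": -3.0,"rx": 0.0,"ry": 0.0,"rz": 0.0,"gripper": 1.0},{"tx": 0.0,"ty": 0.0,"tz": -3.0,"rx": 0.0,"ry": 0.0,"rz": 0.0,"gripper": 1.0},{"tx": 0.0,"ty": 0.0,"tz": -3.0,"rx": 0.0,"ry": 0.0,"rz": 0.0,"gripper": 1.0},{"tx": 0.0,"ty": 0.0,"tz": -2.0,"rx": 0.0,"ry": 0.0,"rz": 0.0,"gripper": 1.0},{"tx": 0.0,"ty": 0.0,"tz": 0.0,"rx": 0.0,"ry": 0.0,"rz": 0.0,"gripper": 1.0},{"tx": 0.0,"ty": 0.0,"tz": 0.0,"rx": 0.0,"ry": 0.0,"rz": 0.0,"gripper": 1.0}])

```text
clock: 9.75
eef_pos: [509.0, 22.0, 212.2]
tcp_rot: [3.141, -0.001, 0.272]
contact_force: [-0.6, -0.0, -0.7]
opening: 0.997
```

```bash
python3 look.py w5
```

```text
[508.4354296   21.97830012 211.48781567] [-3.14138380e+00  9.98944088e-04  2.72312897e-01] [ 4.02707666e-02  1.94773785e-01  1.89801242e+00 -3.05134648e-05
  1.04982665e+00  1.33876950e+00] 9.8
sleeve [190. 271.] 0.87 [506.4  21.8  42. ]
press [105. 265.] 0.66 [570.5  45.5   0. ]
sleeve top 3583 88.35544134720135 508.8605041503906 22.20679473876953 25.92634391784668 [510.0135069   22.53737929  88.36577388]
plunger top 1427 99.91403740652808 630.6771240234375 68.83854675292969 19.125263214111328 [624.90566365  67.36606247  99.78639777]
```

View pics/w5.png

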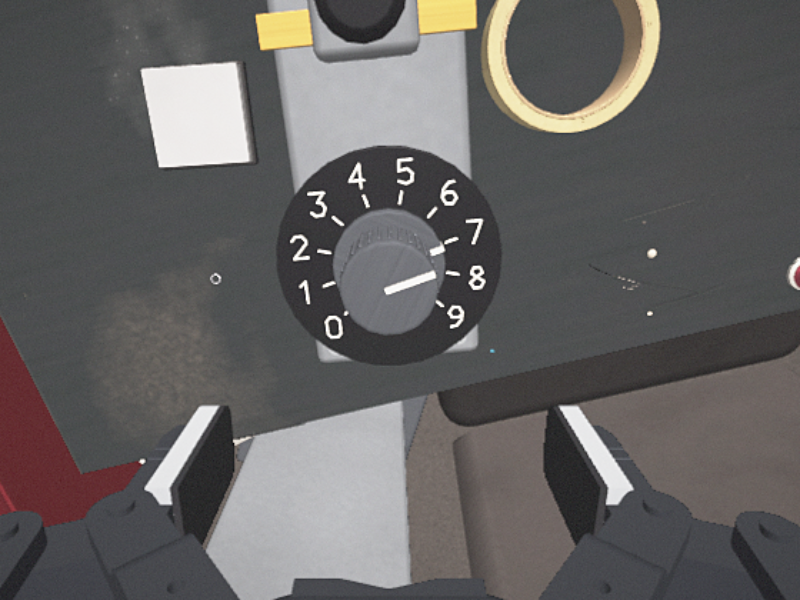

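The skirt mark at (437,250) lines up with 7's tick, so the dial is set and released. Nothing else has moved. Now I'll close the fingers and go over the plunger.

move_arm(increments=[{"tx": 3.4,"ty": -0.3,"tz": 0.0,"rx": 0.0,"ry": 0.0,"rz": 0.0,"gripper": -1.0},{"tx": 4.0,"ty": -0.3,"tz": 0.0,"rx": 0.0,"ry": 0.0,"rz": 0.0,"gripper": -1.0},{"tx": 3.0,"ty": -0.3,"tz": 0.0,"rx": 0.0,"ry": 0.0,"rz": 0.0,"gripper": -1.0},{"tx": 3.0,"ty": -0.34,"tz": 0.0,"rx": 0.0,"ry": 0.0,"rz": 0.0,"gripper": -1.0},{"tx": 0.0,"ty": 0.0,"tz": 2.0,"rx": 0.0,"ry": 0.0,"rz": 0.0,"gripper": -1.0},{"tx": 0.0,"ty": 0.0,"tz": 2.0,"rx": 0.0,"ry": 0.0,"rz": 0.0,"gripper": -1.0},{"tx": 0.0,"ty": 0.0,"tz": 2.0,"rx": 0.0,"ry": 0.0,"rz": 0.0,"gripper": -1.0},{"tx": 0.0,"ty": 0.0,"tz": 2.0,"rx": 0.0,"ry": 0.0,"rz": 0.0,"gripper": -1.0},{"tx": 0.0,"ty": 0.0,"tz": 1.0,"rx": 0.0,"ry": 0.0,"rz": 0.0,"gripper": -1.0},{"tx": 0.0,"ty": 0.0,"tz": 0.0,"rx": 0.0,"ry": 0.0,"rz": 0.0,"gripper": -1.0},{"tx": 0.0,"ty": 0.0,"tz": 0.0,"rx": 0.0,"ry": 0.0,"rz": 0.0,"gripper": -1.0},{"tx": 0.0,"ty": 0.0,"tz": 0.0,"rx": 0.0,"ry": 0.0,"rz": 0.0,"gripper": -1.0}])

```text
clock: 11.25
eef_pos: [635.5, 70.1, 123.4]
tcp_rot: [3.141, -0.002, 0.272]
contact_force: [-0.8, -0.4, -0.4]
opening: 0.0
```

```bash
python3 look.py w6
```

```text
[635.47006668  70.05692503 123.44063166] [ 3.14131219e+00 -1.76671694e-03  2.72265786e-01] [1.07447533e-01 4.87187869e-01 1.69023738e+00 1.60946382e-05
 9.62378617e-01 1.40596913e+00] 11.3
dial_plate [381. 287.] 0.68 [509.2  22.6  30. ]
sleeve [396. 289.] 0.66 [507.2  21.   42. ]
plunger_top [260. 273.] 0.8 [636.7  69.9 100. ]
plunger_head [252. 270.] 0.57 [635.4  71.3  88. ]
press [289. 279.] 0.6 [568.2  45.3   0. ]
plunger top 3342 99.98325215124828 635.502685546875 70.33952331542969 19.74582290649414 [640.50615318  71.76521237  99.80883257]
```

View pics/w6.png

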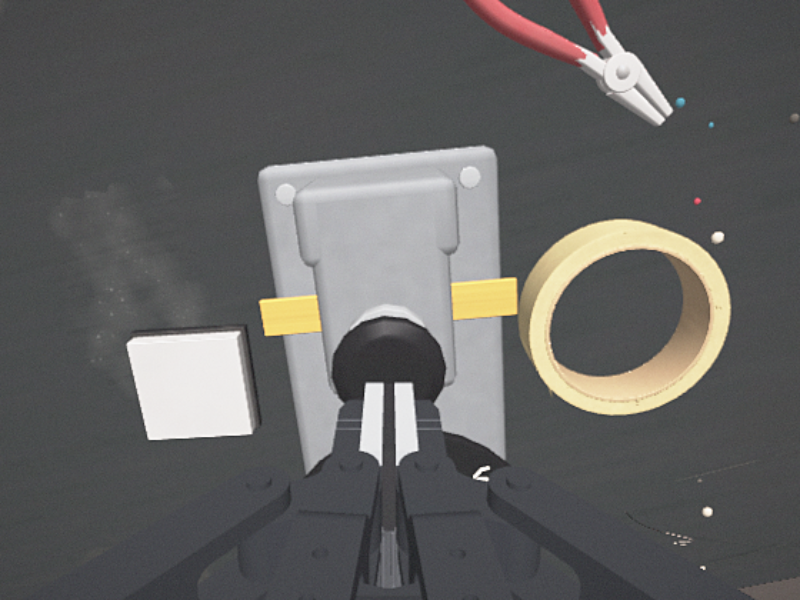

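The closed fingertips (about (390,385)) are centred over the plunger head. Pressing slowly.

move_arm(increments=[{"tx": 0.0,"ty": 0.0,"tz": 1.0,"rx": 0.0,"ry": 0.0,"rz": 0.0,"gripper": -1.0},{"tx": 0.0,"ty": 0.0,"tz": 1.0,"rx": 0.0,"ry": 0.0,"rz": 0.0,"gripper": -1.0},{"tx": 0.0,"ty": 0.0,"tz": 0.2,"rx": 0.0,"ry": 0.0,"rz": 0.0,"gripper": -1.0},{"tx": 0.0,"ty": 0.0,"tz": 0.2,"rx": 0.0,"ry": 0.0,"rz": 0.0,"gripper": -1.0},{"tx": 0.0,"ty": 0.0,"tz": 0.2,"rx": 0.0,"ry": 0.0,"rz": 0.0,"gripper": -1.0},{"tx": 0.0,"ty": 0.0,"tz": 0.2,"rx": 0.0,"ry": 0.0,"rz": 0.0,"gripper": -1.0},{"tx": 0.0,"ty": 0.0,"tz": 0.2,"rx": 0.0,"ry": 0.0,"rz": 0.0,"gripper": -1.0},{"tx": 0.0,"ty": 0.0,"tz": 0.0,"rx": 0.0,"ry": 0.0,"rz": 0.0,"gripper": -1.0},{"tx": 0.0,"ty": 0.0,"tz": 0.0,"rx": 0.0,"ry": 0.0,"rz": 0.0,"gripper": -1.0}])

```text
clock: 12.45
eef_pos: [634.3, 69.9, 92.5]
tcp_rot: [-3.141, 0.001, 0.272]
contact_force: [-3.7, -0.3, 6.8]
opening: 0.004
```

move_arm(increments=[{"tx": 0.0,"ty": 0.0,"tz": 0.1,"rx": 0.0,"ry": 0.0,"rz": 0.0,"gripper": -1.0},{"tx": 0.0,"ty": 0.0,"tz": 0.1,"rx": 0.0,"ry": 0.0,"rz": 0.0,"gripper": -1.0},{"tx": 0.0,"ty": 0.0,"tz": 0.1,"rx": 0.0,"ry": 0.0,"rz": 0.0,"gripper": -1.0},{"tx": 0.0,"ty": 0.0,"tz": 0.0,"rx": 0.0,"ry": 0.0,"rz": 0.0,"gripper": -1.0},{"tx": 0.0,"ty": 0.0,"tz": 0.0,"rx": 0.0,"ry": 0.0,"rz": 0.0,"gripper": -1.0}])

```text
clock: 12.95
eef_pos: [634.4, 69.9, 89.7]
tcp_rot: [-3.142, 0.001, 0.272]
contact_force: [-4.5, -0.8, 7.5]
opening: 0.0
```

move_arm(increments=[{"tx": 0.0,"ty": 0.0,"tz": 0.05,"rx": 0.0,"ry": 0.0,"rz": 0.0,"gripper": -1.0},{"tx": 0.0,"ty": 0.0,"tz": 0.05,"rx": 0.0,"ry": 0.0,"rz": 0.0,"gripper": -1.0},{"tx": 0.0,"ty": 0.0,"tz": 0.0,"rx": 0.0,"ry": 0.0,"rz": 0.0,"gripper": -1.0},{"tx": 0.0,"ty": 0.0,"tz": 0.0,"rx": 0.0,"ry": 0.0,"rz": 0.0,"gripper": -1.0}])

```text
clock: 13.35
eef_pos: [634.4, 70.0, 89.1]
tcp_rot: [-3.142, 0.0, 0.272]
contact_force: [-6.7, -0.3, 10.1]
opening: 0.0
```

move_arm(increments=[{"tx": 0.0,"ty": 0.0,"tz": 0.05,"rx": 0.0,"ry": 0.0,"rz": 0.0,"gripper": -1.0},{"tx": 0.0,"ty": 0.0,"tz": 0.05,"rx": 0.0,"ry": 0.0,"rz": 0.0,"gripper": -1.0},{"tx": 0.0,"ty": 0.0,"tz": 0.0,"rx": 0.0,"ry": 0.0,"rz": 0.0,"gripper": -1.0},{"tx": 0.0,"ty": 0.0,"tz": 0.0,"rx": 0.0,"ry": 0.0,"rz": 0.0,"gripper": -1.0}])

```text
clock: 13.75
eef_pos: [634.4, 69.9, 89.0]
tcp_rot: [-3.142, 0.0, 0.272]
contact_force: [-8.7, -1.5, 18.0]
opening: 0.0
```

Commanding 1 mm more moved the head only 0.1 mm and the force rose to 18 N, so it is on its stop. Releasing.

move_arm(increments=[{"tx": 0.0,"ty": 0.0,"tz": -0.4,"rx": 0.0,"ry": 0.0,"rz": 0.0,"gripper": -1.0},{"tx": 0.0,"ty": 0.0,"tz": -0.4,"rx": 0.0,"ry": 0.0,"rz": 0.0,"gripper": -1.0},{"tx": 0.0,"ty": 0.0,"tz": -0.5,"rx": 0.0,"ry": 0.0,"rz": 0.0,"gripper": -1.0},{"tx": 0.0,"ty": 0.0,"tz": -2.0,"rx": 0.0,"ry": 0.0,"rz": 0.0,"gripper": -1.0},{"tx": -2.0,"ty": 0.0,"tz": -3.0,"rx": 0.0,"ry": 0.0,"rz": 0.0,"gripper": -1.0},{"tx": -2.0,"ty": 0.0,"tz": -3.0,"rx": 0.0,"ry": 0.0,"rz": 0.0,"gripper": -1.0},{"tx": -2.0,"ty": 0.0,"tz": -2.0,"rx": 0.0,"ry": 0.0,"rz": 0.0,"gripper": -1.0},{"tx": -2.0,"ty": 0.0,"tz": -1.0,"rx": 0.0,"ry": 0.0,"rz": 0.0,"gripper": -1.0},{"tx": -2.0,"ty": 0.0,"tz": 0.0,"rx": 0.0,"ry": 0.0,"rz": 0.0,"gripper": -1.0},{"tx": 0.0,"ty": 0.0,"tz": 0.0,"rx": 0.0,"ry": 0.0,"rz": 0.0,"gripper": -1.0},{"tx": 0.0,"ty": 0.0,"tz": 0.0,"rx": 0.0,"ry": 0.0,"rz": 0.0,"gripper": -1.0},{"tx": 0.0,"ty": 0.0,"tz": 0.0,"rx": 0.0,"ry": 0.0,"rz": 0.0,"gripper": -1.0}])

```text
clock: 14.95
eef_pos: [539.4, 43.3, 210.2]
tcp_rot: [3.141, -0.001, 0.272]
contact_force: [-0.3, 0.4, -0.1]
opening: -0.005
```

```bash
python3 look.py w7
```

```text
[539.32162047  43.32211518 210.08424938] [-3.14158543e+00 -3.80638883e-04  2.72374647e-01] [7.73313868e-02 2.45438948e-01 1.83518036e+00 9.26602877e-05
 1.06060133e+00 1.37570783e+00] 15.0
dial_plate [ 54. 272.] 0.51 [641.1  71.7  30. ]
sleeve [229. 289.] 0.82 [507.2  18.3  42. ]
plunger_top [ 54. 273.] 0.67 [636.2  69.4 100. ]
plunger_head [ 57. 270.] 0.68 [635.   71.1  88. ]
press [144. 277.] 0.76 [570.9  46.7   0. ]
sleeve top 3086 88.31080365419217 509.185302734375 22.46246910095215 25.74407386779785 [511.31366332  22.73518769  88.31938641]
plunger top 3251 100.04626540316343 634.6817016601562 70.16221618652344 19.827539443969727 [634.99548438  70.29649976  99.90864345]
```

View pics/w7.png

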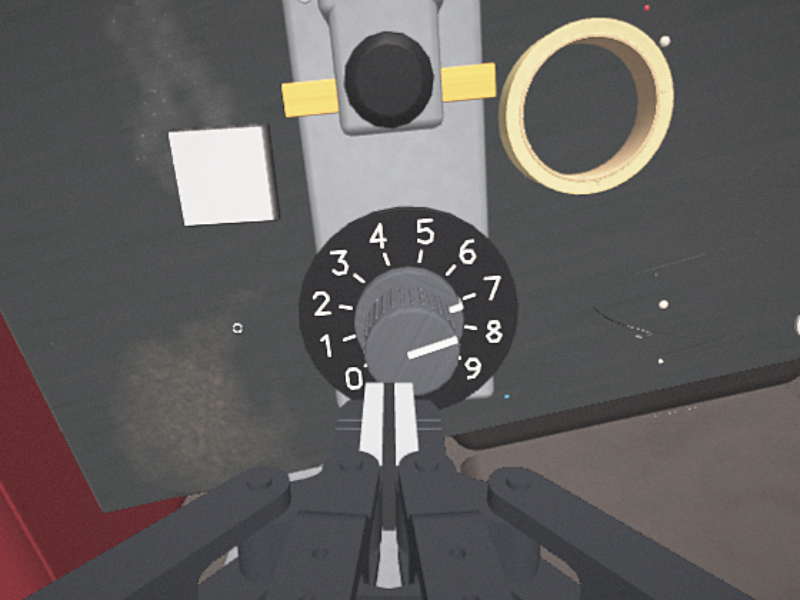

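The dial still points at 7 (skirt mark at about (457,308)), and the plunger top is back at 100.0 mm. The arm is clear of everything.

```bash
python3 -c "
from rig import r; print(r.sign_off())"
```

```text
the job is handed in; nothing more can be done
None
```

The job is done and handed in at about 15 s on the robot's clock. I gripped the sleeve, turned it 150° clockwise from 2 to 7 and let go. Only then did I press the plunger with closed fingers and let it spring up.

- **Dial:** the white line lined up with 7's tick after I let go. It still did in the last picture, after the plunger press.
- **Plunger:** it went down 11 mm, to 89.0 mm. Commanding 1 mm more moved it only about 0.1 mm, and the vertical force rose from 10 to 18 N, so it was on its stop. Afterwards depth put its top back at 100.0 mm.
- **Forces and contact:** the highest force I read was about 20 N, at the stop. The arm was clear and read no contact force at hand-in.
- **Other things:** the bench block and tape roll looked undisturbed in the last picture. The pliers and glue tube were outside that view, but the arm never went near them.

Three things were off along the way:
- **Refused moves:** the first two move calls were rejected, so the arm did not move. Rows with every field filled in worked.
- **Sideways force:** about 9 N showed while pressing on the stop.
- **Network error:** in the last picture the network put `dial_plate` at the plunger, with low confidence (0.51). I ignored it.

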